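Lock the proud bayonet lid on the wide coffee canister

TASK

The lid of the wider of the two metal canisters on the low step is sitting unlocked and standing proud. Press it down against its spring and give it about a quarter turn clockwise, seen from above, so that its two ears lie squarely under the two claws, then let go so that it stays locked. Leave the narrow canister's lid locked as it is and do not knock over or shove aside the mug between them.

Things in the scene. Friction and masses are not known exactly. Their poses are not given: they have to be found in the camera images.
- lid_grip (a point): Wide canister's loose lid (0.25 kg): point on its axis in the dark wood bar handle (64 long, 14 thick, 48 tall), 18 mm below the bar's top, 30 above the steel disc (92 across). x along the bar and its two ears (to 58 mm out), y across it (pinch along y), z up. Starts 5 mm above locked height, turned 70-85 deg anticlockwise from above; a spring holds it up: 3 N, 9 N when 15 mm down.
- seat (a point): Where lid_grip lies once locked; fixed in the wide canister (100 wide, 110 tall, fast on the low step). x through its two claws, tops 25 mm below here; z up. Locked: lid's x along this x, either way round, within 10 deg. The turn is clockwise only, and passes the claws' lips only 4 mm or more below locked height (bottom stop: 10 mm below). Let go, the lid springs up behind the lips, held centred.
- narrow_lid (a joint): Lid of the narrow canister (74 mm across, 85 tall; same metal and kind of bar handle, 46 mm long; on the same low step, about 310 mm to the left or right of the wide one). 0 = locked, as at the start; grows in rad as it is turned anticlockwise. Leave it alone.
- mug_mid (a point): Middle (on the axis, half-way up) of the loose brown earthenware mug, 80 mm across, 88 tall, on the low step between the canisters, handle towards the robot; z up. Its rim is lower than the wide canister's mouth.

How it is judged:
At the end, for the whole second after the job is handed in: The wide canister's lid is let go and locked: level, its ears under the claws within about 11 degrees, at locked height within 3 mm and centred within 10 mm; the narrow canister's lid is still locked (turned less than 11 degrees) and the mug stands upright within 30 mm of its place (angle between the x axis of lid_grip and the x axis of seat, either way round below 0.2 rad and horizontal distance between lid_grip and seat below 0.01 m and z of lid_grip in the frame of seat between -0.003 and 0.003 m and angle between lid_grip's own z axis and vertical below 0.15 rad and value of joint narrow_lid below 0.2 rad and distance of mug_mid from where it was at the start of the episode below 0.03 m and angle between mug_mid's own z axis and vertical below 0.2 rad); the robot touches nothing.
It fails at once if the narrow canister's lid is unlocked (value of joint narrow_lid above 0.3 rad).
It fails at once if the mug is shoved or knocked over (distance of mug_mid from where it was at the start of the episode above 0.03 m or angle between mug_mid's own z axis and vertical above 0.4 rad).
It also fails if it takes over 38 s, if anything falls off the work surface, if the arm or the gripper's body presses on something with over 40 N, if the wrist force passes 120 N, or if a joint passes its speed limit or range.

ROBOT

A 6-joint arm with a two-finger parallel gripper is mounted at the origin on the work surface. World frame = base frame: x ahead of the robot, y to its left, z up, the work surface at z = 0. Lengths are in m, angles in rad, forces in N, time in s.
With the tool pointing down it reaches from about 0.3 to 0.875 m from the base axis. Payload 6.4 kg.
Tool frame: the origin (TCP) lies on the centre line of the jaws, within the pads' length; the fingertips stand ahead of it and the grasp point (between the pads) lies 8 mm behind it (robot.finger_overhang is the z of the fingertips in the tool frame, in m); z points along the fingers, x is the direction in which the jaws open and shut, and the axes are right-handed (so a half turn about z gives the same grasp; the last joint's range is limited). The gripper opens to 88 mm and grips with 3 to 60 N. Pads are 18 mm wide; open, the fingers measure 123 mm over their backs; the gripper's body (75 mm by 187 mm) begins 45 mm behind the grasp point.
Start: joints at [0.928, 0.181, 1.607, -0, 1.354, -0.206], TCP at [0.243, 0.521, 0.25] pointing down, gripper open.
Joint ranges: [-2.99, 2.99], [-0.89, 2.07], [0.3, 2.58], [-1.14, 4.28], [0, 2.63], [-3.12, 3.12]. Speed limits (rad/s): [2.57, 2.57, 3.01, 3.14, 3.14, 3.14].

INTERFACE

Orientations are given as a 3x3 rotation matrix whose columns are the frame's x, y, z axes.
In Python, from workcell import robot gives the robot as it stands.
- The arm moves only by the tool drive_tool, never from a script. Its argument "moves" is one flat list of numbers, 4 for each row, row after row: the shift along the tool's x, y, z in m, then the turn about the tool's z in units of 5 degrees (1.0 is 5 degrees). In form: [x, y, z, roll, x, y, z, roll, ...]. A call has 1 to 20 rows; each row is the pose to reach, as a shift and turn from the pose commanded when the call began, along the tool's axes at that moment; what a row does not reach only later rows make up. A row lasts 1/10 s, in which the tool goes at most 50 mm and 8.59 degrees, less where a joint would pass 70% of its speed; a pose out of reach is approached as far as the arm can. A call with a gripper value outside its range is refused whole. "grip" is the gripper command: -1 is shut, 1 is fully open, values between are in proportion, set as the call begins (left out, the last holds). The fingers move at their own pace and stop on an object; "squeeze" is the grip in N (left out, the last holds). Time passes only in rows, so rows that repeat a pose let the fingers close. It gives the time, the measured TCP pose, the force and the opening at its end, in the units of the state.
- robot.sense(): the state, without advancing time (a new reading comes with each control period).
- robot.read_camera(name): name is "scene" or "top" or "wrist"; returns a dict with "color" (384x512x3 uint8, red, green, blue), "intrinsics" (3x3 intrinsics, pixels), "rvec" (rotation vector, rad) and "tvec" (3), from world to camera coordinates, as OpenCV has them; the wrist camera has in their place "mount" (4x4, takes a point from camera to tool coordinates, whose origin is the TCP and whose axes are the tool frame's). Camera axes: x right, y down, z forward; pixel columns grow to the right and rows downward; lengths in m; the calibration is good to about 2 mm. A picture is of the moment at which its call begins: read the wrist's pose just before it. There is no depth.
- robot.finish_job(): hands the job in, once; it reports no verdict.
The state is a dict: "t": time; "joint_positions": joint angles; "qd": joint speeds; "joint_torque": joint torques, N m; "ee_pos": TCP position; "tool_rot": TCP orientation; "force": force on the tool from outside, world axes, zero at the start; "torque": the same for the moment, N m; "opening": finger opening in m.
Only numpy, scipy, OpenCV 4.12 (cv2) and the standard library are available. Lean on these libraries where they do the work, as an engineer would, in place of code of your own. Each camera call takes 0.05 s, during which the arm holds its last target.

## Working session

There is one attempt and no reset: what is moved stays moved. The work goes in short steps, Python scripts to look and compute and a tool call to move; the robot and the scene stay as the last step left them, time stands still between calls to the robot, and variables do not carry over. Pictures are saved under pics/ and viewed, and the job is handed in when it is done.

Besides the shell and the picture viewer there is one more tool, called after "Request:" as name(argument=value, ...) on one line, values as JSON. drive_tool: Moves the arm, as the interface text tells. Its arguments: {"type":"object","properties":{"moves":{"type":"array"},"grip":{"type":"number"},"squeeze":{"type":"number"}},"required":["moves"]}

```bash
mkdir -p pics; ls; cat > h.py <<'E'
import numpy as np,cv2
from workcell import robot
def cam(n):
    s=robot.sense();c=robot.read_camera(n);K=np.array(c["intrinsics"])
    if n=="wrist":
        T=np.eye(4);T[:3,:3]=s["tool_rot"];T[:3,3]=s["ee_pos"];M=T@np.array(c["mount"])
        R=M[:3,:3];o=M[:3,3]
    else:
        Rc=cv2.Rodrigues(np.array(c["rvec"],float))[0];R=Rc.T;o=-R@np.array(c["tvec"],float).ravel()
    return c["color"],K,R,o
def ray(K,R,o,uv,z):
    d=R@np.linalg.inv(K)@np.array([uv[0],uv[1],1.]);return o+d*(z-o[2])/d[2]
def proj(K,R,o,p):
    q=K@(R.T@(np.array(p)-o));return q[:2]/q[2]
def save(n,im):cv2.imwrite(n,cv2.cvtColor(im,cv2.COLOR_RGB2BGR))
E
python3 - <<'E'
from h import *
import pickle
print(robot.sense(),robot.finger_overhang)
d={}
for n in["scene","top","wrist"]:
    d[n]=cam(n);save(f"pics/{n}0.png",d[n][0]);print(n,d[n][3],d[n][2])
pickle.dump(d,open("d0.pkl","wb"))
E
```

```text
pics
{'t': 0.0, 'joint_positions': array([ 9.27719958e-01,  1.81530416e-01,  1.60799002e+00, -7.37427365e-06,
        1.35379304e+00, -2.06297234e-01]), 'qd': array([-1.92216760e-04, -9.70151114e-04, -6.32420003e-04, -2.04335800e-03,
        9.20468540e-04,  5.18222221e-05]), 'joint_torque': array([-5.20664944e-04, -4.33880889e+01, -3.41842854e+01,  7.01420498e-02,
        3.88039753e-02, -1.35516043e-04]), 'ee_pos': array([0.24291062, 0.52060858, 0.24882479]), 'tool_rot': array([[ 4.23020868e-01,  9.06119359e-01, -1.02614485e-03],
       [ 9.06118372e-01, -4.23021972e-01, -1.38141351e-03],
       [-1.68580734e-03, -3.45441957e-04, -9.99998519e-01]]), 'force': array([-0.17010113,  0.38862074, -0.74823032]), 'torque': array([ 0.01487102,  0.00271331, -0.01902476]), 'opening': 0.0878376789812387} 0.011
scene [ 0.97143047 -0.32697553  0.69610181] [[ 0.69041967  0.49651982 -0.52610716]
 [ 0.72323669 -0.4896396   0.48701309]
 [-0.01579126 -0.71674342 -0.69715816]]
top [0.46288057 0.00687666 0.95745412] [[ 0.01473011 -0.98805962  0.15336628]
 [-0.99952491 -0.01039738  0.02901476]
 [-0.02707371 -0.1537208  -0.98774335]]
wrist [0.16836066 0.55490937 0.38247567] [[ 0.42332431  0.85962111  0.28609104]
 [ 0.90597653 -0.40105356 -0.13550856]
 [-0.00174818  0.31655583 -0.94857227]]
```

View pics/scene0.png

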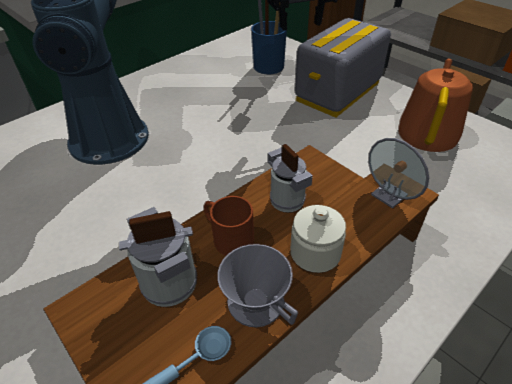

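View pics/top0.png

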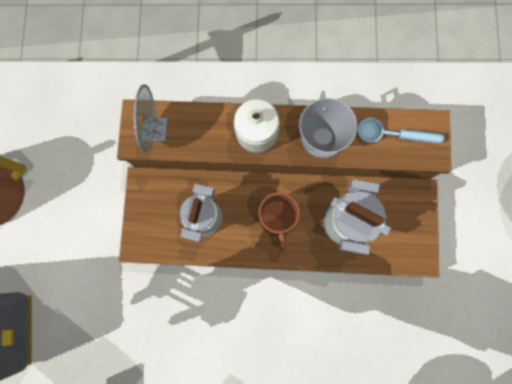

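View pics/wrist0.png

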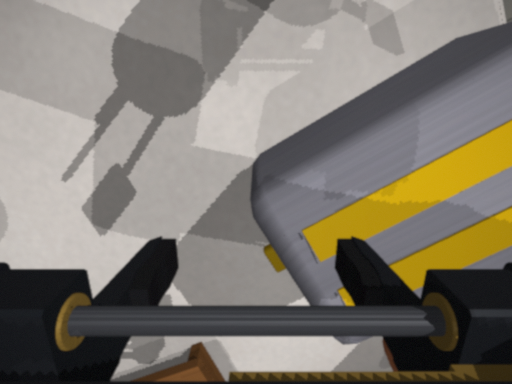

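```bash
python3 - <<'E'
from h import *
import pickle
d=pickle.load(open("d0.pkl","rb"))
im=d["top"][0][165:270,300:420];im2=d["scene"][0][190:310,100:215]
save("pics/z1.png",cv2.resize(im,None,fx=5,fy=5,interpolation=2));save("pics/z2.png",cv2.resize(im2,None,fx=5,fy=5,interpolation=2)[:600])
K,R,o=d["top"][1:]
for uv,z in [((122,215),0),((124,170),0.03),((436,275),0.0),((279,213),.1),((365,186),.15),((355,247),.15)]:print(uv,z,ray(K,R,o,uv,z))
print(K, d["scene"][1])
E
```

```text
(122, 215) 0 [0.57178988 0.34310162 0.        ]
(124, 170) 0.03 [0.67209384 0.33458034 0.03      ]
(436, 275) 0.0 [ 0.44542801 -0.37193148  0.        ]
(279, 213) 0.1 [ 0.56833716 -0.01855709  0.1       ]
(365, 186) 0.15 [ 0.61715025 -0.18435551  0.15      ]
(355, 247) 0.15 [ 0.49847726 -0.16236607  0.15      ]
[[418.03349044   0.         254.67094085]
 [  0.         418.03349044 199.48748235]
 [  0.           0.           1.        ]] [[406.00115294   0.         256.76158982]
 [  0.         406.00115294 189.47322971]
 [  0.           0.           1.        ]]
```

View pics/z1.png

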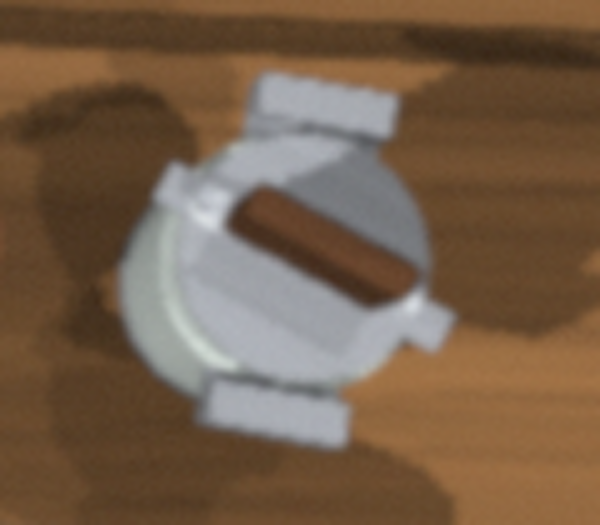

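View pics/z2.png

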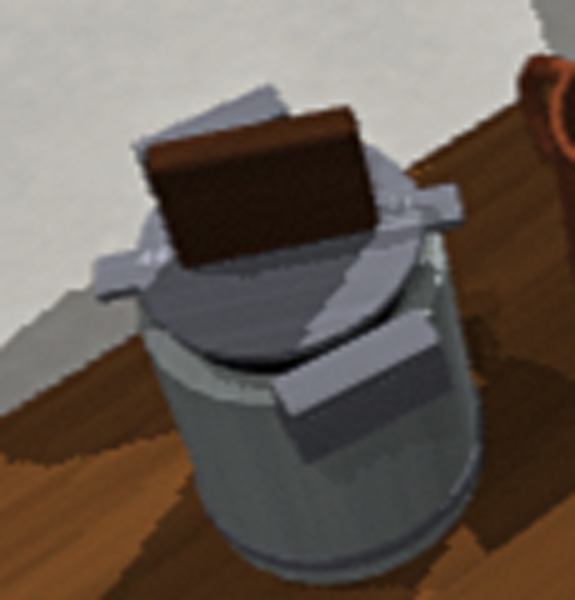

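```bash
cat >> h.py <<'E'
def tri(A,a,B,b):
    def P(c):
        K,R,o=c[1:];return K@np.c_[R.T,-R.T@o]
    X=cv2.triangulatePoints(P(A),P(B),np.array(a,float).reshape(2,1),np.array(b,float).reshape(2,1))[:,0]
    X=X[:3]/X[3]
    return X,proj(*A[1:],X)-a,proj(*B[1:],X)-b
E
python3 - <<'E'
from h import *
import pickle
d=pickle.load(open("d0.pkl","rb"))
t=lambda u,v:np.array([300+u/5-.4,165+v/5-.4]);s=lambda u,v:np.array([100+u/5-.4,190+v/5-.4])
for n,a,b in [("bar+y",(253,196),(352,115)),("bar-y",(408,280),(148,160)),("claw+x TL",(262,73),(437,315)),("claw+x TR",(400,97),(275,378)),
 ("claw-x BR",(347,447),(137,147)),("claw-x TR",(350,400),(145,160)),("claw-x TL",(208,375),(290,105)),
 ("earL tip",(165,180),(462,203)),("earR tip",(445,335),(97,275))]:
    X,e,f=tri(d["top"],t(*a),d["scene"],s(*b));print(n,X.round(4),e.round(1),f.round(1))
E
```

```text
bar+y [ 0.5689 -0.1372  0.238 ] [-0.1 -0. ] [-0.1  0. ]
bar-y [ 0.54   -0.1907  0.2365] [0.4 0.2] [ 0.6 -0. ]
claw+x TL [ 0.6205 -0.1497  0.1977] [0. 0.] [ 0.1 -0. ]
claw+x TR [ 0.6104 -0.1989  0.2037] [0.4 0.2] [ 0.7 -0.1]
claw-x BR [ 0.4852 -0.1779  0.1881] [-0.8 -0.4] [-1.   0.1]
claw-x TR [ 0.5009 -0.1795  0.1957] [0.3 0.1] [ 0.4 -0. ]
claw-x TL [ 0.5094 -0.1296  0.1911] [0.3 0.2] [ 0.3 -0. ]
earL tip [ 0.5823 -0.1141  0.1882] [-0.5 -0.3] [-0.6  0.1]
earR tip [ 0.5258 -0.215   0.1892] [-0.3 -0.2] [-0.5  0. ]
```

Request:
drive_tool(moves=[0,0,-0.03,0,0,0,-0.07,0,-0.02,0.02,-0.1,1,-0.05,0.06,-0.11,2,-0.08,0.095,-0.11,3.5,-0.11,0.13,-0.11,5,-0.14,0.165,-0.11,6.5,-0.17,0.2,-0.11,8,-0.2,0.235,-0.11,9.5,-0.23,0.27,-0.11,11,-0.26,0.305,-0.11,12.5,-0.29,0.34,-0.11,14,-0.32,0.375,-0.11,15.5,-0.35,0.41,-0.11,17,-0.38,0.445,-0.11,18,-0.41,0.48,-0.11,18.8,-0.44,0.515,-0.11,18.8,-0.47,0.55,-0.11,18.8,-0.4885,0.572,-0.11,18.8,-0.4885,0.572,-0.11,18.8], grip=-0.1)

```text
t: 2.15
ee_pos: [0.5553, -0.167, 0.3583]
tool_rot: [[0.872, -0.489, -0.002], [-0.489, -0.872, 0.0], [-0.002, 0.001, -1.0]]
force: [-1.2, 0.7, 0.1]
opening: 0.0395
```

```bash
python3 - <<'E'
from h import *
import pickle
s=robot.sense();print(s["t"],s["ee_pos"],s["tool_rot"],s["joint_positions"],s["opening"])
d=cam("wrist");save("pics/w1.png",d[0]);pickle.dump(d,open("w1.pkl","wb"))
E
```

```text
2.15 [ 0.55526085 -0.16698437  0.3582896 ] [[ 8.72442461e-01 -4.88713777e-01 -1.73116217e-03]
 [-4.88714290e-01 -8.72443880e-01  1.42016777e-04]
 [-1.57974740e-03  7.22142224e-04 -9.99998491e-01]] [-4.96346037e-01  1.24524951e-01  1.45394159e+00 -6.99540177e-04
  1.56471600e+00  1.42743566e-02] 0.039495539838793385
```

View pics/w1.png

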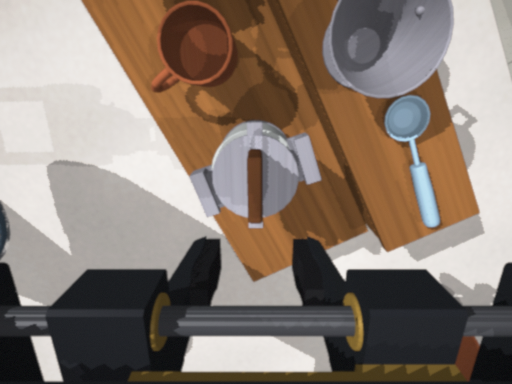

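```bash
python3 - <<'E'
from h import *
import pickle
d=pickle.load(open("w1.pkl","rb"))
save("pics/w1z.png",cv2.resize(d[0][115:235,180:330],None,fx=5,fy=5,interpolation=2))
E
```

```text
(no output)
```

View pics/w1z.png

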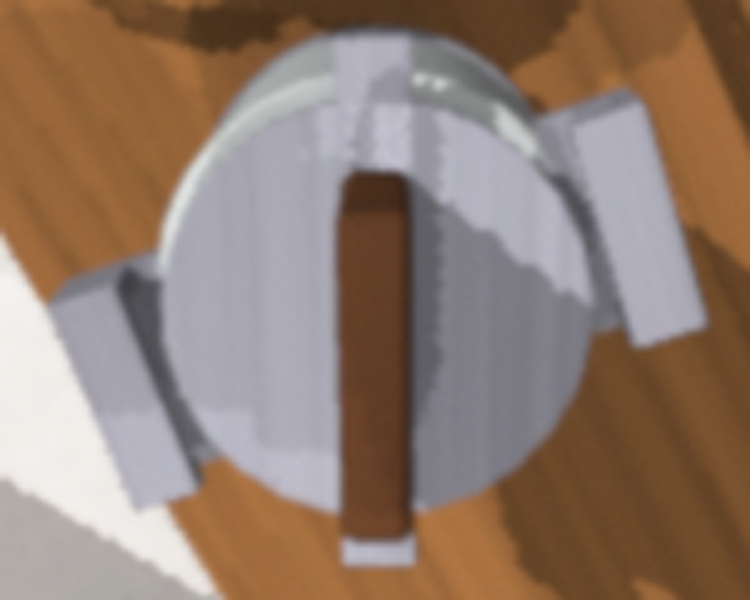

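```bash
python3 - <<'E'
from h import *
import pickle
d=pickle.load(open("w1.pkl","rb"));c=d[1:]
t=lambda p,z:ray(*c,(180+p[0]/5-.4,115+p[1]/5-.4),z)
for z in(.237,):
  B=np.array([t(p,z) for p in[(338,213),(405,213),(342,540),(411,540)]]);print(B.mean(0),np.linalg.norm(B[0]-B[1]),np.linalg.norm(B[0]-B[2]))
  v=B[:2].mean(0)-B[2:].mean(0);print(np.degrees(np.arctan2(v[1],v[0])))
for z in(.19,.195):
  C=np.array([t(p,z) for p in[(572,125),(640,97),(707,325),(637,348)]]);D=np.array([t(p,z) for p in[(53,305),(118,277),(197,490),(137,508)]])
  print(C.round(4),D.round(4));a,b=C.mean(0),D.mean(0);print(a,b,(a+b)/2);v=a-b;print("axis",np.degrees(np.arctan2(v[1],v[0])))
  for E in(C,D):
    for i,j in((0,3),(1,2)):
      v=E[i]-E[j];print(np.degrees(np.arctan2(v[1],v[0]))-90)
E
```

```text
[ 0.55446035 -0.16576115  0.237     ] 0.011658370074989653 0.06192261514497648
61.44848707870081
[[ 0.6085 -0.1506  0.19  ]
 [ 0.623  -0.1523  0.19  ]
 [ 0.6144 -0.2019  0.19  ]
 [ 0.5993 -0.1992  0.19  ]] [[ 0.4963 -0.1308  0.19  ]
 [ 0.5114 -0.1323  0.19  ]
 [ 0.5008 -0.1813  0.19  ]
 [ 0.487  -0.1784  0.19  ]]
[ 0.61129016 -0.17600995  0.19      ] [ 0.49886382 -0.15569353  0.19      ] [ 0.55507699 -0.16585174  0.19      ]
axis -10.24329895241454
-10.789880931914666
-9.830032072458508
-10.990721756122767
-12.314974361263836
[[ 0.6083 -0.1497  0.195 ]
 [ 0.6225 -0.1514  0.195 ]
 [ 0.6141 -0.2001  0.195 ]
 [ 0.5992 -0.1975  0.195 ]] [[ 0.4979 -0.1302  0.195 ]
 [ 0.5128 -0.1317  0.195 ]
 [ 0.5023 -0.1798  0.195 ]
 [ 0.4888 -0.1771  0.195 ]]
[ 0.61103692 -0.1746808   0.195     ] [ 0.50047338 -0.154701    0.195     ] [ 0.55575515 -0.1646909   0.195     ]
axis -10.243298952414534
-10.789880931914567
-9.830032072458522
-10.990721756122653
-12.31497436126378
```

Request:
drive_tool(moves=[0,0,0.02,0,0,0,0.045,0,0,0,0.07,0,0,0,0.09,0,0,0,0.098,0,0,0,0.098,0,0,0,0.098,0])

```text
t: 2.9
ee_pos: [0.5553, -0.1632, 0.2629]
tool_rot: [[0.875, -0.485, 0.001], [-0.485, -0.875, -0.001], [0.001, -0.0, -1.0]]
force: [0.0, -0.1, -0.2]
opening: 0.0395
```

```bash
python3 - <<'E'
from h import *
s=robot.sense();R=s["tool_rot"];print(s["t"],s["ee_pos"],np.degrees(np.arctan2(R[1,0],R[0,0])))
d=np.array([.5545,-.165,.215])-s["ee_pos"];print(R.T@d)
E
```

```text
2.9 [ 0.55526222 -0.16318118  0.26291843] -28.98660905930712
[0.00014639 0.00196581 0.04791846]
```

Request:
drive_tool(moves=[0,0.002,0.01,0,0,0.002,0.025,0,0,0.002,0.038,0,0,0.002,0.045,0,0,0.002,0.048,0,0,0.002,0.048,0,0,0.002,0.048,0])

```text
t: 3.6
ee_pos: [0.5542, -0.1655, 0.214]
tool_rot: [[0.874, -0.485, 0.0], [-0.485, -0.874, -0.0], [0.001, -0.0, -1.0]]
force: [0.3, 0.2, 0.3]
opening: 0.0395
```

```bash
python3 - <<'E'
from h import *
s=robot.sense();print(s["t"],s["ee_pos"],s["force"])
d=cam("wrist");save("pics/w2.png",d[0])
d=cam("scene");save("pics/s2.png",cv2.resize(d[0][120:320,60:260],None,fx=3,fy=3,interpolation=2))
E
```

```text
3.6 [ 0.55416039 -0.16546378  0.21403503] [0.31675296 0.19390715 0.25227243]
```

View pics/s2.png

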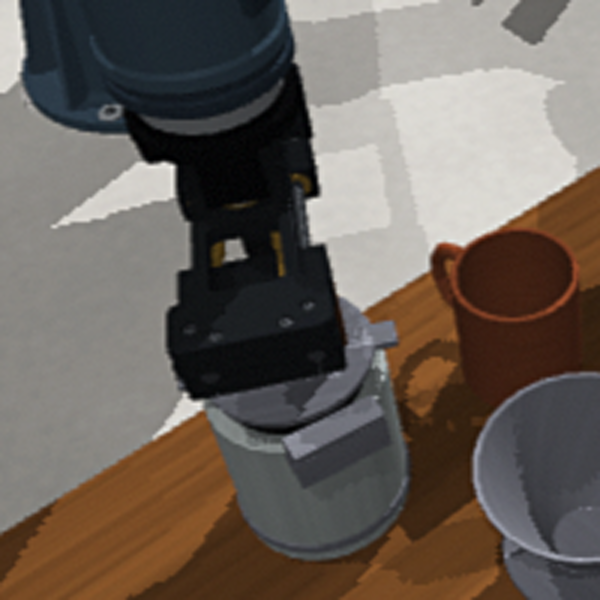

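The gripper straddles the bar, clear of the claws, and the mug is undisturbed. Closing now.

Request:
drive_tool(moves=[0,0,0,0,0,0,0,0,0,0,0,0,0,0,0,0,0,0,0,0,0,0,0,0,0,0,0,0], grip=-1, squeeze=30)

```text
t: 4.4
ee_pos: [0.554, -0.1654, 0.2139]
tool_rot: [[0.874, -0.485, 0.0], [-0.485, -0.874, -0.0], [0.0, -0.0, -1.0]]
force: [0.3, -0.3, 1.3]
opening: 0.0135
```

Request:
drive_tool(moves=[0,0,0.003,0,0,0,0.006,0,0,0,0.009,0,0,0,0.011,0,0,0,0.0125,0,0,0,0.0125,0,0,0,0.0125,0])

```text
t: 5.1
ee_pos: [0.5541, -0.1654, 0.2018]
tool_rot: [[0.874, -0.485, 0.0], [-0.485, -0.874, -0.0], [0.001, 0.0, -1.0]]
force: [-1.7, 0.7, 7.9]
opening: 0.014
```

Request:
drive_tool(moves=[0,0,0,0.5,0,0,0,1.2,0,0,0,2,0,0,0,2.8,0,0,0,3.6,0,0,0,4.4,0,0,0,5.2,0,0,0,6,0,0,0,6.8,0,0,0,7.6,0,0,0,8.4,0,0,0,9.2,0,0,0,9.7,0,0,0,10,0,0,0,10,0,0,0,10])

```text
t: 6.7
ee_pos: [0.5548, -0.1658, 0.2022]
tool_rot: [[0.19, -0.982, 0.002], [-0.982, -0.19, -0.001], [0.002, -0.002, -1.0]]
force: [-1.6, -0.2, 7.3]
opening: 0.0138
```

Request:
drive_tool(moves=[0,0,0,0.7,0,0,0,1.4,0,0,0,2.1,0,0,0,2.8,0,0,0,3.5,0,0,0,4,0,0,0,4.3,0,0,0,4.3,0,0,0,4.3,0,0,0,4.3,0])

```text
$.moves: bad value
```

```bash
python3 - <<'E'
from h import *
s=robot.sense();R=s["tool_rot"];print(s["t"],s["ee_pos"],np.degrees(np.arctan2(R[1,0],R[0,0])),s["force"],s["torque"])
d=cam("wrist");save("pics/w3.png",d[0])
d=cam("scene");save("pics/s3.png",cv2.resize(d[0][120:320,60:260],None,fx=3,fy=3,interpolation=2))
E
```

```text
6.7 [ 0.55475825 -0.16583227  0.2022462 ] -79.02451299280214 [-1.62248164 -0.18177067  7.30633595] [ 0.12876768  0.1538795  -0.00763486]
```

View pics/s3.png

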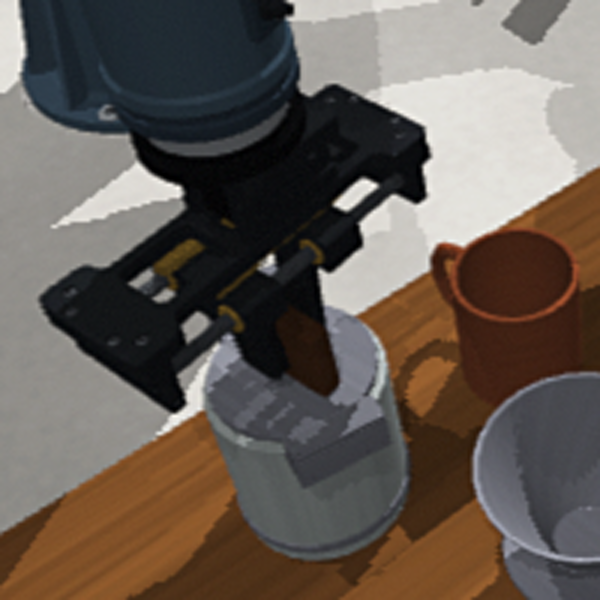

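The lid is down and turned about 50° with the gripper. My last move had a stray number and was refused, so I'm sending it again.

Request:
drive_tool(moves=[0,0,0,0.7,0,0,0,1.4,0,0,0,2.1,0,0,0,2.8,0,0,0,3.5,0,0,0,4,0,0,0,4.3,0,0,0,4.3,0,0,0,4.3,0,0,0,4.3])

```text
t: 7.8
ee_pos: [0.5548, -0.1658, 0.2022]
tool_rot: [[-0.183, -0.983, 0.002], [-0.983, 0.183, -0.001], [0.001, -0.003, -1.0]]
force: [0.2, -0.1, 7.2]
opening: 0.0136
```

```bash
python3 - <<'E'
from h import *
s=robot.sense();R=s["tool_rot"];print(s["t"],s["ee_pos"],np.degrees(np.arctan2(R[1,0],R[0,0])),s["force"],s["torque"])
d=cam("wrist");save("pics/w4.png",d[0])
d=cam("scene");save("pics/s4.png",cv2.resize(d[0][120:320,60:260],None,fx=3,fy=3,interpolation=2))
E
```

```text
7.8 [ 0.55476346 -0.16582512  0.20223618] -100.52473561524123 [ 0.20763558 -0.11535691  7.17726168] [0.07095274 0.16334506 0.00595088]
```

View pics/s4.png

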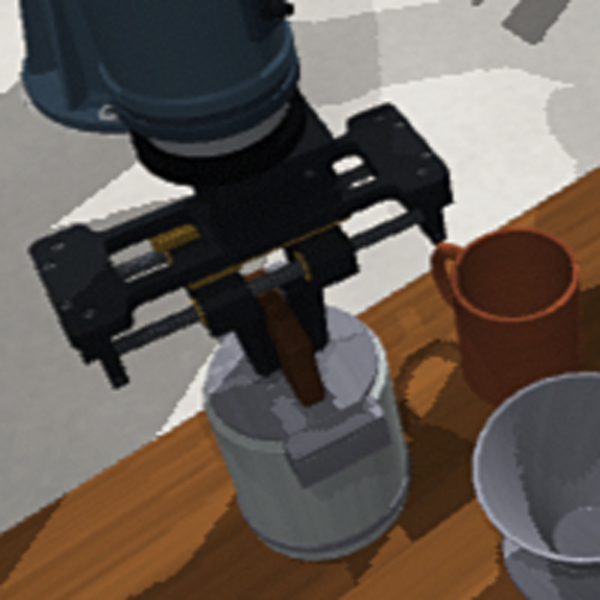

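View pics/w4.png

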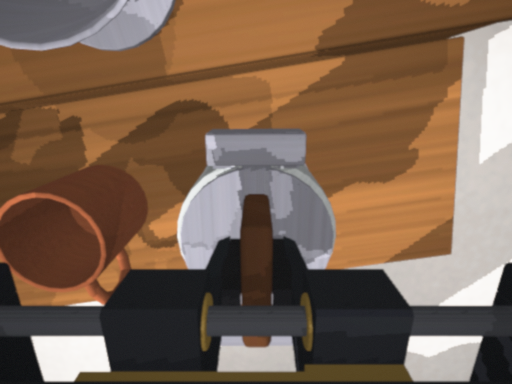

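The claw's edge is level in the wrist view (206–304, row 130) and the bar is vertical at column 256, so they're square. I'll ease it up, then release.

Request:
drive_tool(moves=[0,0,-0.002,0,0,0,-0.004,0,0,0,-0.006,0,0,0,-0.007,0,0,0,-0.007,0,0,0,-0.007,0])

```text
t: 8.5
ee_pos: [0.5545, -0.1657, 0.2086]
tool_rot: [[-0.183, -0.983, 0.002], [-0.983, 0.183, -0.001], [0.001, -0.002, -1.0]]
force: [3.0, -2.1, 3.7]
opening: 0.0143
```

Request:
drive_tool(moves=[0,0,0,0,0,0,0,0,0,0,0,0,0,0,0,0,0,0,0,0,0,0,0,0], grip=-0.2)

```text
t: 9.1
ee_pos: [0.5538, -0.1652, 0.2081]
tool_rot: [[-0.183, -0.983, -0.0], [-0.983, 0.183, 0.0], [-0.0, 0.0, -1.0]]
force: [-0.6, 1.3, -0.7]
opening: 0.0351
```

Request:
drive_tool(moves=[0,0,-0.005,0,0,0,-0.015,0,0,0,-0.03,0,0,0,-0.05,0,0,0,-0.08,0,0,0,-0.11,0,0,0,-0.14,0,0,0,-0.15,0,0,0,-0.15,0,0,0,-0.15,0,0,0,-0.15,0])

```text
t: 10.2
ee_pos: [0.5532, -0.165, 0.3562]
tool_rot: [[-0.183, -0.983, -0.003], [-0.983, 0.183, 0.002], [-0.001, 0.003, -1.0]]
force: [-0.0, -0.5, -1.0]
opening: 0.0352
```

```bash
python3 - <<'E'
from h import *
import pickle
s=robot.sense();print(s["t"],s["ee_pos"],s["force"])
D={}
for n in["wrist","scene","top"]:
    D[n]=cam(n);save(f"pics/{n}5.png",D[n][0])
pickle.dump(D,open("d5.pkl","wb"))
save("pics/z5.png",cv2.resize(D["wrist"][0][100:250,170:340],None,fx=4,fy=4,interpolation=2))
save("pics/y5.png",cv2.resize(D["scene"][0][190:310,100:215],None,fx=5,fy=5,interpolation=2)[:600])
E
```

```text
10.2 [ 0.55323514 -0.1649828   0.35621081] [-0.00127634 -0.48023923 -1.0124554 ]
```

View pics/z5.png

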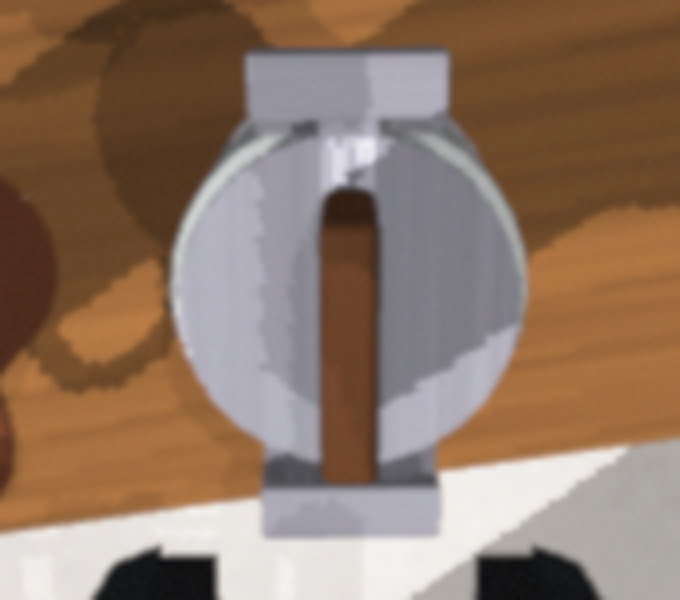

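View pics/scene5.png

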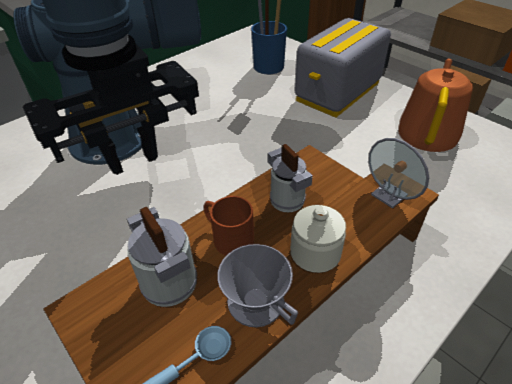

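View pics/y5.png

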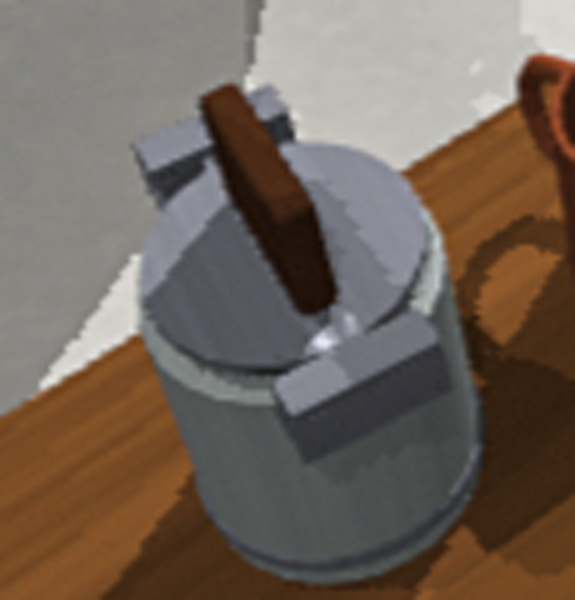

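```bash
python3 - <<'E'
from h import *
import pickle
D=pickle.load(open("d5.pkl","rb"));d0=pickle.load(open("d0.pkl","rb"))
w=lambda u,v:np.array([170+u/4-.375,100+v/4-.375]);s=lambda u,v:np.array([100+u/5-.4,190+v/5-.4])
c=D["wrist"][1:]
P=[ray(*c,w(*p),.232) for p in[(322,225),(378,225),(321,480),(378,480)]];v=(P[0]+P[1]-P[2]-P[3]);print("bar angle",np.degrees(np.arctan2(v[1],v[0])),np.mean(P,0))
a=ray(*c,w(347,85),.19)-ray(*c,w(351,512),.19);print("claw angle",np.degrees(np.arctan2(a[1],a[0])))
# bar +x end top mid: wrist (350,225); scene (297,205)
print(tri(D["wrist"],w(350,225),D["scene"],s(295,203)))
for n,sl in(("scene mug",np.s_[190:260,200:255]),("scene narrow",np.s_[140:212,262:315])):
    diff=np.abs(D["scene"][0][sl].astype(int)-d0["scene"][0][sl]).max(2);print(n,(diff>25).sum(),diff.size)
E
python3 - <<'E'
import sys;sys.path.insert(0,'.')
from h import *
c=cv2.imread('pics/top5.png');cv2.imwrite('pics/t5.png',cv2.resize(c[150:280,110:400],None,fx=2.7,fy=2.7))
E
```

```text
bar angle -10.600250842526238 [ 0.55548586 -0.16692417  0.232     ]
claw angle -9.983747716001346
(array([ 0.58777435, -0.1710981 ,  0.24022301]), array([-2.13615228, -0.58702514]), array([-0.64874062,  0.12807736]))
scene mug 706 3850
scene narrow 67 3816
```

View pics/t5.png

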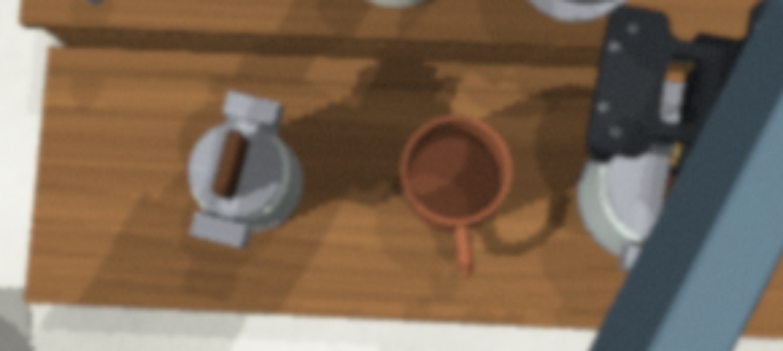

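```bash
python3 - <<'E'
from h import *
import pickle
c=pickle.load(open("d5.pkl","rb"))["scene"][1:]
for sg in(1,-1):
  for z in(.227,.232,.237):
    p=proj(*c,[.5545+sg*.0315,-.165-sg*.0057,z]);print(sg,z,(p+.4-[100,190])*5)
E
```

```text
1 0.227 [297.75195614 228.30000745]
1 0.232 [294.66194229 217.54878118]
1 0.237 [291.53596183 206.67241469]
-1 0.227 [216.03775613  98.47119421]
-1 0.232 [212.68997244  87.66300786]
-1 0.237 [209.30558658  76.73665286]
```

```bash
python3 - <<'E'
from h import *
import pickle
D=pickle.load(open("d5.pkl","rb"))["scene"];c=D[1:]
im=cv2.resize(D[0][200:270,125:190],None,fx=8,fy=8,interpolation=2)
for z,col in((.232,(0,255,0)),(.237,(255,0,0))):
  a=np.radians(-10.3);ux=np.array([np.cos(a),np.sin(a),0]);uy=np.array([-np.sin(a),np.cos(a),0])
  q=[(proj(*c,np.array([.5545,-.165,z])+i*.032*ux+j*.007*uy)+.5-[125,200])*8 for i,j in((1,1),(1,-1),(-1,-1),(-1,1))]
  cv2.polylines(im,[np.int32(q)],True,col,1)
save("pics/y6.png",im)
E
```

```text
(no output)
```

View pics/y6.png

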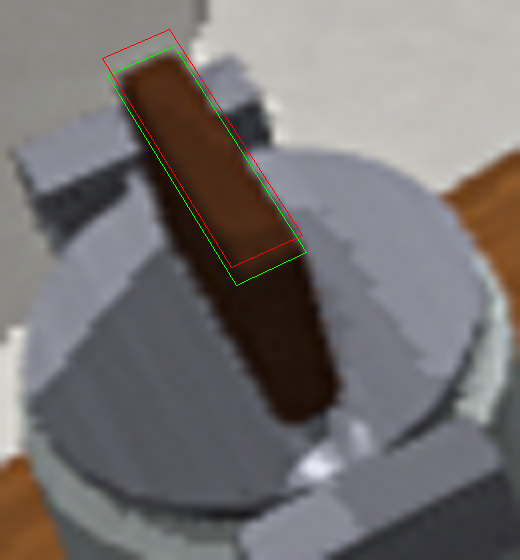

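The bar top fits the outline drawn at locked height (z = 0.232), and the lid is level and square. Handing in.

```bash
python3 -c "
from workcell import robot
print(robot.finish_job())"
```

```text
the job is handed in; nothing more can be done
None
```

The wide canister's lid looks locked in every check I made, and the job is handed in. No verdict was reported. I gripped the bar with 30 N and pressed it down about 12 mm, where the wrist force read 7–8 N. I then turned it about 71.5° clockwise, eased it up, opened the jaws and backed off about 150 mm. The last clock reading was about 10 s.

**Final checks**
- **Angle:** the bar lies at -10.6° and the claws at -10.0° to -10.5°, so the ears are under the claws to within about 1°.
- **Height and level:** the bar's top fits the outline drawn for locked height (z = 0.232 m) in the scene view, level, with its bevelled ends falling short of the outline.
- **Centring:** the last wrist view puts the lid's centre about 2 mm from where I had measured it before the grasp.
- **Mug and narrow lid:** the mug is at the same pixel position in the top view as at the start. The narrow lid looks unchanged.

**Failed or disagreeing**
- One move call was refused for a stray number and I sent it again; nothing moved.
- A triangulation of the bar's end gave z = 0.240 m, but it missed its own image points by 2 pixels over a short baseline. I trusted the outline fit instead.
- About 700 pixels changed around the mug in the scene view, which I put down to the arm's shadow.

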